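Clamp a lampholder in the cam fixture

TASK

Stand the black lampholder upright in the nest of the green cam fixture, then turn the crank counter-clockwise by its red knob until the follower rests in the cam's flat dwell, so that the lampholder stays clamped when you let go. Do not crank on into the press lobe behind the dwell, do not force the crank or the jaws, and leave the spotlight, the tin and the screwdriver where they are.

Things in the scene. Friction and masses are not known exactly. Their poses are not given: they have to be found in the camera images.
- lampholder: Loose black plastic lampholder, an upright cylinder 38 mm in diameter and 70 mm tall with a brass collar (31 mm diameter, 13 mm tall) on top, 83 mm in all, about 0.18 kg. Origin at the centre of its foot, z up along it. Starts standing on the table.
- fixture: Green cam fixture, fixed: base plate 130 (x) x 300 (y) x 12 mm, origin under its centre. The follower pushes along its own +y; in this order: cam and crank (y -85 mm), follower's jaw (face at y +10 when back), nest (+32), sprung anvil (face +54), spring block (to +116, 54 mm tall). Jaw and anvil are 40 mm wide, tops 46 mm above the table; the follower's bar reaches 53 mm.
- nest (a point): Centre of the nest's floor (top of the base plate, 12 mm above the table); the lampholder's foot goes here. Open from above; jaw and anvil stand 44 mm apart in the fixture's y, two aluminium side rails (tops 34 mm above the table) 45 mm apart in its x. Above the rails the fingers are free in the fixture's x.
- pivot (a point): Point on the vertical axis of cam and crank, at the height of the middle of the red knob (96 mm above the table).
- handle (a point): Centre of the red knob, 96 mm above the table: an upright sleeve 20 mm in diameter, 45 mm tall (74 to 119 mm above the table) that spins freely on its pin, so it can be held with a fixed gripper orientation. It runs on a circle of 60 mm radius about the pivot, counter-clockwise seen from above. The crank arm below it reaches up to 70 mm.
- crank: Dark crank with its knob; origin on the cam axis at table height, x along the arm to the knob. Its bearing must not be strained: at most 80 N from the fingers, in which each finger's squeeze counts, so hold the knob with 15 to 20 N. In the dwell the crank stays where it is left; on the flank before it the springs drive it back.
- follower (a joint): Jaw travel towards the anvil, m: 0 on the base circle, 0.011 to 0.012 in the dwell, more only on the press lobe (to 0.0195). The cam's setting on its shaft varies: from the start the crank turns nearly free for 0.3 to 1.3 rad, climbs a flank for 0.8 rad (load along the circle at the knob up to 7 to 11 N), runs the dwell (under 2 N) for 0.38 rad, then the load rises steeply again on the lobe.
- anvil: Sprung steel jaw facing the follower's jaw; gives way in +y of the fixture, 1.7 N/mm with 5 N preload; origin coincides with the fixture's when the jaw is forward.
- spotlight: Bystander: silver reflector lamp with a brass cap standing on its face, 80 mm in diameter, 105 mm tall; origin under its centre.
- tin: Bystander: closed round tin, 64 mm in diameter, 60 mm tall; origin under its centre.
- screwdriver: Bystander: screwdriver with a yellow handle lying beyond the fixture.
There are look-alikes about, which are no part of the job. Of the things like the lampholder, leave any that is pink; of the rest the larger one is meant.

How it is judged:
By the outcome, as a careful person would: the job done as asked, in the order asked, and still so for the second after the job is handed in, with the robot touching nothing.
It also fails if it takes over 72 s, if anything falls off the work surface, if the arm or the gripper's body presses on something with over 40 N, if the wrist force passes 120 N, or if a joint passes its speed limit or range.

ROBOT

A 6-joint arm with a two-finger parallel gripper is mounted at the origin on the work surface. World frame = base frame: x ahead of the robot, y to its left, z up, the work surface at z = 0. Lengths are in m, angles in rad, forces in N, time in s.
With the tool pointing down it reaches from about 0.35 to 0.775 m from the base axis. Payload 5.5 kg.
Tool frame: the origin (TCP) lies at the very end of the fingers, on their centre line; the grasp point (between the pads) lies 19 mm behind it; z points along the fingers, y is the line along which they close (so a half turn about z gives the same grasp; the last joint's range is limited). The gripper opens to 85 mm and grips with 20 to 120 N. Pads are 22 mm wide; open, the fingers measure 114 mm over their backs; the gripper's body (76 mm by 85 mm) begins 54 mm behind the grasp point. The pads swing forward as they close: fully open they stand 13 mm farther back than shut.
Start: joints at [-1.438, 0.313, 0.046, 1.304, 0, 1.431], TCP at [0.155, -0.554, 0.208] pointing down, gripper open.
Joint ranges: [-2.76, 2.76], [-0.86, 1.69], [-1.03, 1.26], [-2.2, 2.34], [-1.47, 1.5], [-3.14, 3.14]. Speed limits (rad/s): [2.57, 2.57, 3.14, 3.14, 3.14, 3.14].

INTERFACE

Orientations are given as a unit quaternion [w, x, y, z].
In Python, from workcell import env, cams, ticket, spotter gives the robot as it stands.
- The arm moves only by the tool jog_arm, never from a script. Its argument "increments" is a list that holds one entry, the list of rows, each a list of 7 numbers: the shift along the tool's x, y, z in units of 0.25 m (1.0 is 0.25 m), then the turn, a rotation vector about the tool's x, y, z in units of 180 degrees (1.0 is 180 degrees), then the closure in counts, from 0 (fully open) to 255 (shut). A call has 1 to 20 rows; each row shifts and turns the commanded pose from where the row before left it, along the tool's axes as they then stand; what a row does not reach is not made up. A row lasts 1/10 s, in which the tool goes at most 50 mm and 8.59 degrees, less where a joint would pass 70% of its speed; a pose out of reach is approached as far as the arm can. A call with a number of a shift or a turn outside -1 to 1 is refused whole. A call with a gripper value outside its range is refused whole. The fingers move at their own pace and stop on an object; "force" is the grip in N (left out, the last holds). Time passes only in rows, so rows that do not move let the fingers close. It gives the time, the measured TCP pose, the force, the opening and the grip force at its end, in the units of the state.
- env.get_state(): the state, without advancing time (a new reading comes with each control period).
- cams.read_camera(name): name is "side" or "top"; returns a dict with "pixels" (384x512x3 uint8, red, green, blue), "fx", "fy", "cx", "cy" (pixels), "k1" (the pictures are not rectified: a ray, as slopes to the right and down, at radius r is drawn at 1 + k1 r^2 times it, then the intrinsics apply), "xyz" and "attitude" of the camera in the world. Camera axes: x right, y down, z forward; pixel columns grow to the right and rows downward; lengths in m; the calibration is good to about 2 mm. A picture is of the moment at which its call begins. There is no depth.
- ticket.hand_in(): hands the job in; it is judged then, once.
Trained networks look in the newest picture that a camera, given by its name, has taken for a name from the list of things; names that differ only in an ending like _2 or _b are one class to them, and where a whole thing is asked for, a point or a joint stands for the part that bears it (a point fixed in the world has none). Each returns a list of dicts, best first, with "conf" (0 to 1); they miss things now and then, are a little off and sometimes report something else, mostly with a low value. They report only what shows in the picture. A call takes as long as a camera call. They do not tell look-alikes from the thing itself.
- spotter.find_in(target, camera): "uv" ([column, row] in pixels, amid what is visible of it).
- spotter.cut_out(target, camera): "region" (384x512 bool, what is visible of it) and "uv" ([column, row] in pixels, amid what is visible of it).
- spotter.landmark_of(target, camera): "uv" ([column, row] in pixels: a listed point, or the origin of a listed thing).
The state is a dict: "clock": time; "joint_pos": joint angles; "qvel": joint speeds; "tau": joint torques, N m; "tcp_pos": TCP position; "orientation": TCP orientation; "wrist_force": force on the tool from outside, world axes, zero at the start; "ft_torque": the same for the moment, N m; "finger_gap": finger opening in m; "grip_force": force on a finger pad.
Only numpy, scipy, OpenCV 4.12 (cv2) and the standard library are available. Lean on these libraries where they do the work, as an engineer would, in place of code of your own. Each camera call takes 0.05 s, during which the arm holds its last target. There are 200 camera calls.

## Working session

There is one attempt and no reset: what is moved stays moved. The work goes in short steps, Python scripts to look and compute and a tool call to move; the robot and the scene stay as the last step left them, time stands still between calls to the robot, and variables do not carry over. Pictures are saved under pics/ and viewed, at most 10 in all, crops included, and the job is handed in when it is done.

Besides the shell and the picture viewer there is one more tool, called after ">>>" as name([rows], argument=value, ...), one row to a line, values as JSON. jog_arm: Moves the arm, as the interface text tells. Shifts and turns lie within -1 to 1; 1 stands for 0.25 m of shift or 180 degrees of turn. Its arguments: {"type":"object","properties":{"increments":{"type":"array"},"force":{"type":"number"}},"required":["increments"]}

```bash
mkdir -p pics
cat > h.py <<'E'
import numpy as np, cv2
from workcell import env,cams,ticket,spotter
from scipy.spatial.transform import Rotation as R
def rot(c):
    a=np.array(c['attitude'],float)
    return a if a.shape==(3,3) else R.from_quat(a,scalar_first=True).as_matrix()
def plane(c,uv,z):
    d=np.array([(uv[0]-c['cx'])/c['fx'],(uv[1]-c['cy'])/c['fy']]); s=d.copy()
    for _ in range(20): s=d/(1+c['k1']*(s@s))
    r=rot(c)@np.array([s[0],s[1],1.]); o=np.array(c['xyz'])
    return o+r*(z-o[2])/r[2]
def proj(c,p):
    q=rot(c).T@(np.array(p)-c['xyz']); s=q[:2]/q[2]; s=s*(1+c['k1']*(s@s))
    return np.array([s[0]*c['fx']+c['cx'],s[1]*c['fy']+c['cy']])
def save(c,n): cv2.imwrite('pics/'+n,c['pixels'][:,:,::-1])
E
python3 - <<'E'
from h import *
np.set_printoptions(precision=4,suppress=True)
for n in['side','top']:
    c=cams.read_camera(n); save(c,n+'0.png'); print(n,c['xyz'],c['attitude'],c['fx'],c['k1'])
    for t,z in[('lampholder',0),('fixture',0),('nest',.012),('pivot',.096),('handle',.096),('crank',0),('spotlight',0),('tin',0),('anvil',0)]:
        for d in spotter.landmark_of(t,n): print(t,np.round(d['uv'],1),round(d['conf'],2),plane(c,d['uv'],z)[:2])
print(env.get_state())
E
```

```text
side [ 0.2689 -0.5517  0.6547] [-0.4024  0.8793 -0.2286  0.1125] 369.54210968359916 -0.09831888304808577
lampholder [241.9 336.1] 0.97 [ 0.4188 -0.2607]
lampholder [272.7 368.1] 0.92 [ 0.4374 -0.3399]
lampholder [280.5 322.9] 0.56 [ 0.4959 -0.273 ]
fixture [221.5 220.9] 0.85 [0.5148 0.0233]
nest [212.6 203.9] 0.81 [0.5162 0.0762]
pivot [229.3 214.2] 0.9 [ 0.5017 -0.0514]
handle [208.1 223. ] 0.62 [ 0.4519 -0.0532]
crank [233.4 244.8] 0.82 [ 0.5059 -0.0574]
spotlight [271.9 367.4] 0.7 [ 0.4368 -0.3381]
spotlight [211.7 206.1] 0.67 [0.5155 0.0817]
spotlight [189.1 147.2] 0.56 [0.5624 0.3512]
tin [154.4 177.2] 0.78 [0.4233 0.2628]
tin [291.9 174.4] 0.65 [0.766  0.0901]
top [0.5316 0.0009 1.222 ] [-0.0217  0.7119 -0.7013  0.0281] 483.8438234628948 -0.14298938459476407
lampholder [360.3 263.6] 0.67 [ 0.4248 -0.2617]
lampholder [112.9 207.6] 0.66 [0.5569 0.3699]
lampholder [392.3 257.3] 0.56 [ 0.441  -0.3444]
lampholder [367.4 236.9] 0.52 [ 0.4925 -0.2795]
fixture [240.3 224.2] 0.71 [0.5207 0.0434]
nest [228.3 229.1] 0.84 [0.5081 0.0727]
pivot [280.2 223.3] 0.73 [ 0.525  -0.0526]
handle [279.2 254.8] 0.57 [ 0.452  -0.0512]
crank [277.3 227. ] 0.61 [ 0.515  -0.0499]
spotlight [115.8 205.1] 0.85 [0.5634 0.3626]
tin [146.5 262.8] 0.86 [0.4189 0.2793]
{'clock': 1.0, 'joint_pos': array([-1.4376,  0.3132,  0.0461,  1.3036,  0.    ,  1.4312]), 'qvel': array([-0.0001, -0.0007,  0.001 ,  0.0011, -0.0009,  0.0006]), 'tau': array([  0.0003, -48.0474,  29.8819,   0.0001,  -0.0003,   0.    ]), 'tcp_pos': array([ 0.1549, -0.5538,  0.2078]), 'orientation': array([0.    , 0.9907, 0.136 , 0.    ]), 'wrist_force': array([-0.4611,  0.3815,  0.0624]), 'ft_torque': array([ 0.0028, -0.0213, -0.0072]), 'grip_force': 0.0, 'finger_gap': 0.08524196807382767}
```

Run:
```python
import cv2
a=cv2.imread('pics/side0.png');b=cv2.imread('pics/top0.png')
cv2.imwrite('pics/s0b.png',cv2.resize(a[110:384,110:350],None,fx=2.18,fy=2.18,interpolation=2))
cv2.imwrite('pics/t0b.png',cv2.resize(b[150:330,80:430],None,fx=2.28,fy=2.28,interpolation=2))
```

```text
(no output)
```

View pics/s0b.png

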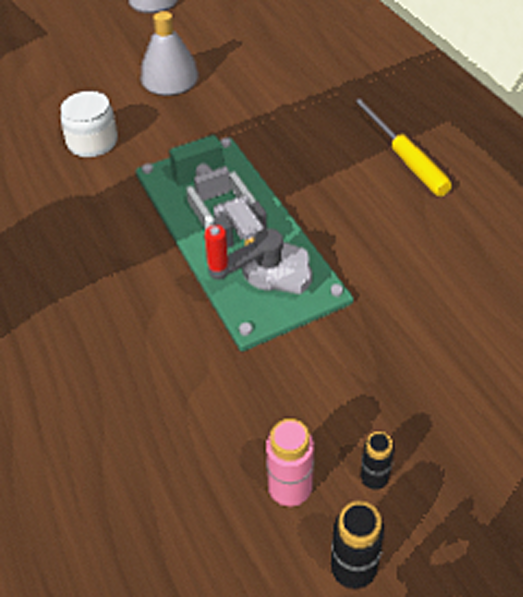

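View pics/t0b.png

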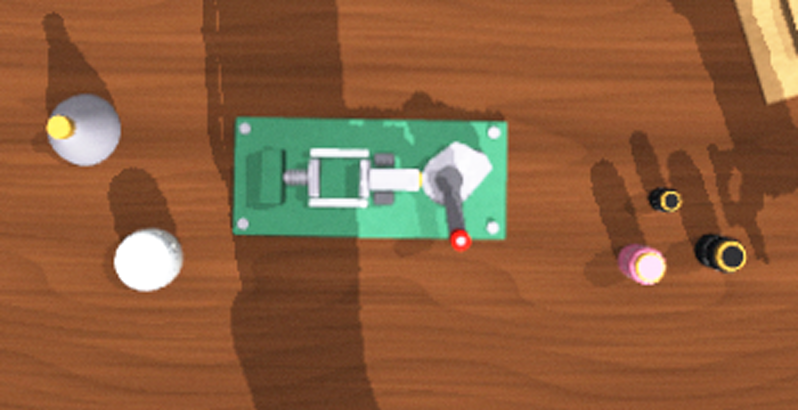

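The side crop shows the large black lampholder at (357,545), the pink one at (290,465), the small black one at (377,460), the fixture at (240,240) and the knob at (215,250). The top crop agrees: the target is at (725,255), the knob at (460,240), and the fixture's +y is close to world +y. Next I'll refine these poses by fitting silhouettes.

```bash
cat >> h.py <<'E'
from scipy.optimize import minimize
def sil(c,rings):
    P=[]
    for x,y,z,r in rings:
        for a in np.linspace(0,2*np.pi,24,endpoint=False): P.append(proj(c,[x+r*np.cos(a),y+r*np.sin(a),z]))
    h=cv2.convexHull(np.array(P,np.float32)*16).astype(np.int32)
    m=np.zeros((384,512),np.uint8); cv2.fillConvexPoly(m,h,255,cv2.LINE_AA,4); return m/255.
def fit(views,rings,x0):
    def cost(p):
        s=0
        for c,m in views:
            k=sil(c,[(p[0]+a,p[1]+b,z,r) for a,b,z,r in rings]); s+=np.abs(k-m).sum()/max(m.sum(),1)
        return s
    o=minimize(cost,x0,method='Nelder-Mead',options=dict(initial_simplex=np.array(x0)+np.array([[0,0],[.006,0],[0,.006]]),xatol=1e-4))
    return o.x,o.fun
def mask(c,t,p):
    n=[d for d in spotter.cut_out(t,c['n'])]
    u=proj(c,p); n.sort(key=lambda d:np.hypot(*(np.array(d['uv'])-u)))
    return n[0]['region'].astype(float) if n and np.hypot(*(np.array(n[0]['uv'])-u))<15 else None
def cam(n):
    c=cams.read_camera(n); c['n']=n; return c
E
python3 - <<'E'
from h import *
np.set_printoptions(precision=4,suppress=True)
C={n:cam(n) for n in['side','top']}
L=[(0,0,0,.019),(0,0,.07,.019),(0,0,.083,.0155)]
K=[(0,0,.074,.01),(0,0,.119,.01)]
T=[(0,0,0,.032),(0,0,.06,.032)]
for t,rg,x0,z in[('lampholder',L,(.439,-.342),.04),('handle',K,(.452,-.052),.096),('tin',T,(.42,.275),.03)]:
    V=[]
    for c in C.values():
        m=mask(c,t,[*x0,z])
        if t=='handle':
            p=c['pixels'].astype(int); m=((p[...,0]>120)&(p[...,1]<70)&(p[...,2]<70)).astype(float)
        if m is not None: V.append((c,m)); print(t,c['n'],m.sum(),*fit([(c,m)],rg,x0))
    print(t,'both',*fit(V,rg,x0))
c=C['top'];p=c['pixels'].astype(int)
g=((p[...,1]>p[...,0]*1.25)&(p[...,1]>p[...,2]*1.1)&(p[...,1]>40)).astype(np.uint8)
g=cv2.morphologyEx(g,cv2.MORPH_OPEN,np.ones((3,3)))
q=np.argwhere(g)[:,::-1]
W=np.array([plane(c,u,.012)[:2] for u in q])
r=cv2.minAreaRect((W*1000).astype(np.float32)); print(g.sum(),r)
E
```

```text
lampholder side 706.0 [ 0.4361 -0.3405] 0.24870299394545356
lampholder both [ 0.4361 -0.3405] 0.24870299394545356
handle side 152.0 [ 0.4525 -0.056 ] 0.566640866873065
handle top 3071.0 [ 0.4518 -0.0553] 1.002929364516891
handle both [ 0.4525 -0.056 ] 1.5698128553037352
tin side 631.0 [0.4216 0.2807] 0.16270470153195987
tin top 634.0 [0.4209 0.2755] 0.1574565472876848
tin both [0.4204 0.2761] 0.3249840879324428
4557 ((511.9537658691406, 39.502655029296875), (297.9236755371094, 129.66580200195312), 89.99211120605469)
```

Run:
```python
from h import *
np.set_printoptions(precision=4,suppress=True)
C={n:cam(n) for n in['side','top']}
G={}
for n,c in C.items():
    p=c['pixels'].astype(int)
    g=((p[...,1]>p[...,0]*1.25)&(p[...,1]>p[...,2]*1.1)&(p[...,1]>40)).astype(np.uint8)
    g=cv2.morphologyEx(g,cv2.MORPH_OPEN,np.ones((3,3)))
    h=cv2.convexHull(np.argwhere(g)[:,::-1].astype(np.int32)); m=np.zeros((384,512),np.uint8); cv2.fillConvexPoly(m,h,1); G[n]=m.astype(float)
def fs(c,p):
    P=[]
    R2=np.array([[np.cos(p[2]),-np.sin(p[2])],[np.sin(p[2]),np.cos(p[2])]])
    for z in(0.0,.012):
        for a in(-.065,.065):
            for b in(-.15,.15): P.append(proj(c,[*(R2@[a,b]+p[:2]),z]))
    for a in(-.025,.025):P.append(proj(c,[*(R2@[a,.116]+p[:2]),.054]))
    h=cv2.convexHull(np.array(P,np.float32)*16).astype(np.int32); m=np.zeros((384,512),np.uint8); cv2.fillConvexPoly(m,h,255,cv2.LINE_AA,4); return m/255.
for S in(['side'],['top'],['side','top']):
    f=lambda p:sum(np.abs(fs(C[n],p)-G[n]).sum()/G[n].sum() for n in S)
    x0=np.array([.512,.0395,0]); o=minimize(f,x0,method='Nelder-Mead',options=dict(initial_simplex=x0+np.array([[0,0,0],[.006,0,0],[0,.006,0],[0,0,.04]])))
    print(S,o.x,o.fun)
K=[(0,0,.074,.01),(0,0,.119,.01)]
V=[]
for n,c in C.items():
    p=c['pixels'].astype(int);u=proj(c,[.452,-.053,.096]).astype(int)
    m=((p[...,0]>90)&(p[...,1]<60)&(p[...,2]<60)&(p[...,0]>2.5*p[...,1])).astype(float); k=np.zeros_like(m);k[u[1]-20:u[1]+20,u[0]-20:u[0]+20]=1;m*=k
    V.append((c,m));print(n,m.sum(),*fit([(c,m)],K,(.452,-.053)))
print(*fit(V,K,(.452,-.053)))
c=C['top'];u=proj(c,[.438,-.342,.04]).astype(int); p=c['pixels'].astype(int)
for d in spotter.cut_out('lampholder','top'): print(np.round(d['uv']),d['region'].sum(),d['conf'])
L=[(0,0,0,.019),(0,0,.07,.019),(0,0,.083,.0155)]
print(u)
m=((p.max(2)<45)).astype(float);k=np.zeros_like(m);k[u[1]-20:u[1]+20,u[0]-22:u[0]+22]=1;m*=k
y=(p[...,0]-p[...,2]>90)*k
b=np.argwhere(y>0); print('brass',len(b),(b.min(0)+b.max(0))[::-1]/2,plane(c,(b.min(0)+b.max(0))[::-1]/2,.083))
c=C['side'];u=proj(c,[.437,-.341,.075]).astype(int); p=c['pixels'].astype(int)
k=np.zeros((384,512));k[u[1]-14:u[1]+14,u[0]-14:u[0]+14]=1
y=(p[...,0]-p[...,2]>90)*k
b=np.argwhere(y>0); print('brass',len(b),b.min(0),b.max(0),plane(c,(b.min(0)+b.max(0))[::-1]/2,.079))
```

```text
['side'] [ 0.5114  0.0409 -0.0004] 0.057319313456468436
['top'] [ 0.5121  0.0394 -0.0047] 0.03237598724369037
['side', 'top'] [ 0.5119  0.0405 -0.0047] 0.09001162687727891
side 151.0 [ 0.4538 -0.0525] 0.5766264121542656
top 35.0 [ 0.4528 -0.0557] 1.6206162464985994
[ 0.4527 -0.0556] 2.2014840373235387
[398. 262.] 287 0.81
[366. 266.] 237 0.78
[220. 226.] 47 0.69
[395 259]
brass 891 [394.5 258.5] [ 0.4443 -0.3264  0.083 ]
brass 148 [340 266] [360 284] [ 0.4355 -0.3424  0.079 ]
```

>>> jog_arm([
  [[0,0,0,0,0,-0.03,0],[0,0,0,0,0,-0.03,0],[0,0,0,0,0,-0.03,0],[0,0,0,0,0,-0.03,0],[0,0,0,0,0,-0.03,0],[0,0,0,0,0,-0.03,0],[0,0,0,0,0,-0.03,0],[0,0,0,0,0,-0.03,0],[0,0,0,0,0,-0.03,0],[0,0,0,0,0,-0.03,0],[0,0,0,0,0,-0.03,0],[0,0,0,0,0,-0.03,0],[0,0,0,0,0,-0.03,0],[0,0,0,0,0,-0.023,0]],
], force=30)

```text
clock: 2.95
tcp_pos: [0.1549, -0.5538, 0.2078]
orientation: [0.0, 0.706, 0.708, -0.0]
wrist_force: [-0.5, -0.1, -0.4]
finger_gap: 0.0854
grip_force: 0.0
```

>>> jog_arm([
  [[0.053,0.07,0,0,0,0,0],[0.053,0.07,0,0,0,0,0],[0.053,0.07,0,0,0,0,0],[0.053,0.07,0,0,0,0,0],[0.053,0.07,0,0,0,0,0],[0.053,0.07,0,0,0,0,0],[0.053,0.07,0,0,0,0,0],[0.053,0.07,0,0,0,0,0],[0.053,0.07,0,0,0,0,0],[0.053,0.07,0,0,0,0,0],[0.053,0.07,0,0,0,0,0],[0.053,0.07,0,0,0,0,0],[0.053,0.07,0,0,0,0,0],[0.053,0.07,0,0,0,0,0],[0.053,0.07,0,0,0,0,0],[0.053,0.07,0,0,0,0,0],[0,0,0,0,0,0,0],[0,0,0,0,0,0,0]],
])

```text
clock: 4.75
tcp_pos: [0.4351, -0.3417, 0.2077]
orientation: [-0.0, 0.707, 0.707, -0.0]
wrist_force: [-0.8, -1.1, 0.1]
finger_gap: 0.0856
grip_force: 0.0
```

>>> jog_arm([
  [[0,0.006,0.06,0,0,0,0],[0,0,0.06,0,0,0,0],[0,0,0.06,0,0,0,0],[0,0,0.06,0,0,0,0],[0,0,0.06,0,0,0,0],[0,0,0.06,0,0,0,0],[0,0,0.06,0,0,0,0],[0,0,0.06,0,0,0,0],[0,0,0.06,0,0,0,0],[0,0,0.06,0,0,0,0],[0,0,0.04,0,0,0,0],[0,0,0.03,0,0,0,0],[0,0,0,0,0,0,0],[0,0,0,0,0,0,0]],
], force=30)

```text
clock: 6.15
tcp_pos: [0.4366, -0.3423, 0.0407]
orientation: [0.0, 0.707, 0.707, -0.0]
wrist_force: [0.2, 0.1, -0.4]
finger_gap: 0.0855
grip_force: 0.0
```

>>> jog_arm([
  [[0,0,0,0,0,0,255],[0,0,0,0,0,0,255],[0,0,0,0,0,0,255],[0,0,0,0,0,0,255],[0,0,0,0,0,0,255],[0,0,0,0,0,0,255],[0,0,0,0,0,0,255],[0,0,0,0,0,0,255],[0,0,0,0,0,0,255],[0,0,0,0,0,0,255]],
])

```text
clock: 7.15
tcp_pos: [0.4368, -0.3423, 0.0409]
orientation: [0.001, 0.707, 0.707, -0.0]
wrist_force: [-1.6, 0.7, 6.2]
finger_gap: 0.0358
grip_force: 29.7
```

>>> jog_arm([
  [[0,0,-0.02,0,0,0,255],[0,0,-0.04,0,0,0,255],[0,0,-0.06,0,0,0,255],[0,0,-0.06,0,0,0,255],[0,0,-0.06,0,0,0,255],[0,0,-0.06,0,0,0,255],[0,0,-0.06,0,0,0,255],[0,0,-0.06,0,0,0,255],[0,0,-0.06,0,0,0,255],[0,0,0,0,0,0,255],[0,0,0,0,0,0,255]],
])

```text
clock: 8.25
tcp_pos: [0.4366, -0.342, 0.1604]
orientation: [0.0, 0.707, 0.707, -0.0]
wrist_force: [-1.0, 0.1, -2.4]
finger_gap: 0.0356
grip_force: 30.2
```

Run:
```python
from h import *
np.set_printoptions(precision=4,suppress=True)
c=cam('side'); s=env.get_state(); t=s['tcp_pos']; print(t,s['wrist_force'],s['ft_torque'],s['finger_gap'])
for d in spotter.landmark_of('lampholder','side'): print(d['uv'],d['conf'],plane(c,d['uv'],t[2]-.0409))
print(proj(c,[t[0],t[1],t[2]-.0409]))
u=proj(c,t).astype(int); save(c,'s1.png')
cv2.imwrite('pics/s1c.png',cv2.resize(c['pixels'][max(0,u[1]-90):u[1]+60,u[0]-80:u[0]+80,::-1],None,fx=4,fy=4)[:600]); print(u)
```

```text
[ 0.4363 -0.3416  0.1597] [-0.5507 -0.0504 -1.5348] [ 0.0125 -0.0404 -0.0116] 0.03587232023505823
[275.5, 337.0] 0.82 [ 0.4355 -0.3397  0.1188]
[241.0, 336.2] 0.66 [ 0.3904 -0.313   0.1188]
[276.5961 337.7989]
[278 324]
```

View pics/s1c.png

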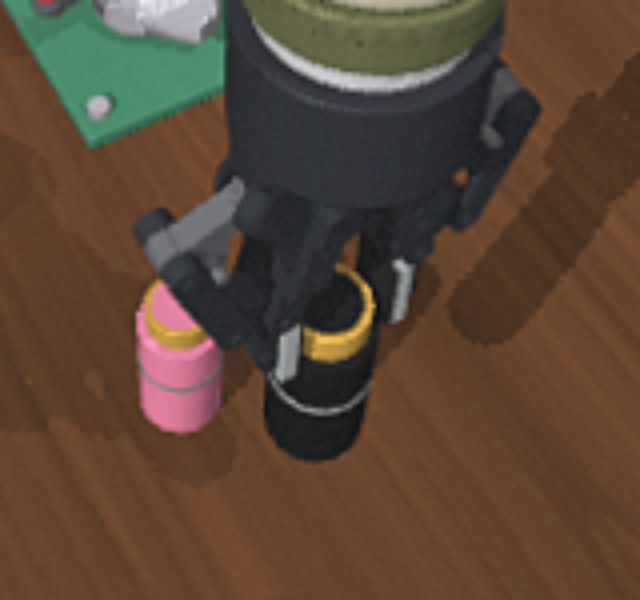

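The lampholder hangs upright in the fingers, with its foot rim at about pixel (277,348). The pink look-alike is undisturbed. I'll fit the foot position more closely.

Run:
```python
from h import *
np.set_printoptions(precision=4,suppress=True)
c=cam('side'); s=env.get_state(); t=s['tcp_pos']; z=t[2]-.0407
p=c['pixels'].astype(int)
w=np.zeros((384,512)); w[333:356,258:296]=1
m=((p.max(2)<58)|((p.max(2)-p.min(2)<18)))*w
for r in range(333,354,4): print(r,''.join('#' if x else '.' for x in m[r,258:296]))
def cost(q): return np.abs(sil(c,[(*q,z,.019),(*q,z+.07,.019)])*w-m).sum()
x0=t[:2]
o=minimize(cost,x0,method='Nelder-Mead',options=dict(initial_simplex=x0+np.array([[0,0],[.004,0],[0,.004]]),xatol=1e-4))
print(t,o.x,o.x-t[:2],o.fun,m.sum())
```

```text
333 ......#########################.......
337 ......########################........
341 ......########################........
345 .........###################..........
349 .................##...................
353 ......................................
[ 0.436  -0.3414  0.1593] [ 0.436  -0.3385] [0.     0.0029] 21.84313725490196 347.0
```

>>> jog_arm([
  [[0,0,-0.05,0,0,0,255],[0,0,-0.06,0,0,0,255],[0,0,-0.05,0,0,0,255],[0.05,0.02,0,0,0,0,255],[0.1,0.02,0,0,0,0,255],[0.1,0.02,0,0,0,0,255],[0.1,0.02,0,0,0,0,255],[0.1,0.02,0,0,0,0,255],[0.1,0.02,0,0,0,0,255],[0.1,0.02,0,0,0,0,255],[0.1,0.02,0,0,0,0,255],[0.1,0.02,0,0,0,0,255],[0.1,0.02,0,0,0,0,255],[0.1,0.02,0,0,0,0,255],[0.1,0.02,0,0,0,0,255],[0.1,0.02,0,0,0,0,255],[0.1,0.02,0,0,0,0,255],[0.1,0.02,0,0,0,0,255],[0.1,0.01,0,0,0,0,255]],
])

```text
clock: 10.3
tcp_pos: [0.5139, 0.0475, 0.1999]
orientation: [-0.0, 0.707, 0.707, -0.0]
wrist_force: [0.4, 0.1, -1.4]
finger_gap: 0.0359
grip_force: 30.3
```

>>> jog_arm([
  [[0.07,0.01,0,0,0,0,255],[0.03,0,0,0,0,0,255],[0,0,0,0,0,0,255],[0,0,0,0,0,0,255]],
])

```text
clock: 10.7
tcp_pos: [0.5164, 0.0704, 0.2001]
orientation: [0.0, 0.707, 0.707, -0.0]
wrist_force: [-0.0, 1.1, -2.2]
finger_gap: 0.036
grip_force: 30.3
```

>>> jog_arm([
  [[0,-0.018,0.05,0,0,0,255],[0,0,0.06,0,0,0,255],[0,0,0.06,0,0,0,255],[0,0,0.06,0,0,0,255],[0,0,0.06,0,0,0,255],[0,0,0.06,0,0,0,255],[0,0,0.04,0,0,0,255],[0,0,0.02,0,0,0,255],[0,0,0,0,0,0,255],[0,0,0,0,0,0,255]],
])

```text
clock: 11.7
tcp_pos: [0.5127, 0.0703, 0.0983]
orientation: [0.0, 0.707, 0.707, 0.0]
wrist_force: [0.4, 0.5, -1.1]
finger_gap: 0.0359
grip_force: 30.3
```

Run:
```python
from h import *
np.set_printoptions(precision=4,suppress=True)
c=cam('side'); s=env.get_state(); t=s['tcp_pos']; print(t)
for d in spotter.landmark_of('lampholder','side'): print(d['uv'],d['conf'],plane(c,d['uv'],t[2]-.0409))
u=proj(c,[.512,.05,.05]).astype(int); im=cv2.resize(c['pixels'][u[1]-70:u[1]+55,u[0]-70:u[0]+70,::-1],None,fx=4.5,fy=4.5,interpolation=2)
x0,y0=u[0]-70,u[1]-70
def poly(P,col):
    q=[((proj(c,p)-[x0,y0]+.5)*4.5).astype(int) for p in P]; cv2.polylines(im,[np.array(q)],True,col,1)
F=np.array([.512,.040,0])
for y in(.010,.054): poly([F+[-.02,y,.046],F+[.02,y,.046],F+[.02,y,.012],F+[-.02,y,.012]],(0,0,255))
for x in(-.0225,.0225): poly([F+[x,.012,.034],F+[x,.052,.034]],(255,0,255))
A=np.linspace(0,6.28,30)
poly([[t[0]+.019*np.cos(a),t[1]+.002+.019*np.sin(a),t[2]-.0407] for a in A],(0,255,255))
cv2.imwrite('pics/s2.png',im);print(u)
```

```text
[0.5128 0.0704 0.0985]
[243.5, 335.3] 0.69 [ 0.4087 -0.2864  0.0576]
[212.0, 205.0] 0.66 [0.4959 0.029  0.0576]
[210.5, 193.3] 0.61 [0.5097 0.0676 0.0576]
[214 199]
```

View pics/s2.png

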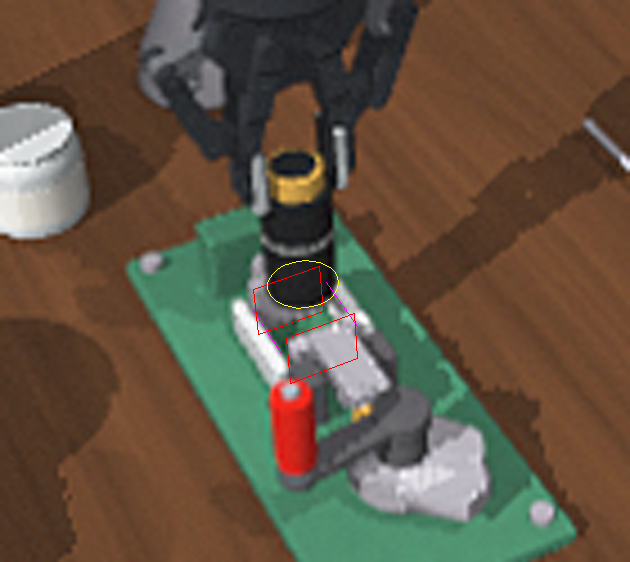

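The picture shows the lampholder hanging straight above the nest, foot centred at about (300,285), matching the model outline at (303,284). Jaw and rails agree with the fixture fit, so I'll lower it.

>>> jog_arm([
  [[0,-0.003,0.02,0,0,0,255],[0,0,0.02,0,0,0,255],[0,0,0.02,0,0,0,255],[0,0,0.02,0,0,0,255],[0,0,0.02,0,0,0,255],[0,0,0.01,0,0,0,255],[0,0,0,0,0,0,255]],
])

```text
clock: 12.5
tcp_pos: [0.5111, 0.0705, 0.0697]
orientation: [-0.0, 0.707, 0.707, -0.0]
wrist_force: [-0.4, -1.0, -2.5]
finger_gap: 0.0358
grip_force: 30.3
```

>>> jog_arm([
  [[0,0,0.02,0,0,0,255],[0,0,0.02,0,0,0,255],[0,0,0.01,0,0,0,255],[0,0,0.01,0,0,0,255],[0,0,0.005,0,0,0,255],[0,0,0,0,0,0,255],[0,0,0,0,0,0,255]],
])

```text
clock: 13.2
tcp_pos: [0.5116, 0.0705, 0.0541]
orientation: [0.0, 0.707, 0.707, 0.0]
wrist_force: [-0.3, -1.1, -1.6]
finger_gap: 0.036
grip_force: 30.3
```

>>> jog_arm([
  [[0,0,0.004,0,0,0,255],[0,0,0.002,0,0,0,255],[0,0,0,0,0,0,255],[0,0,0,0,0,0,255]],
])

```text
clock: 13.6
tcp_pos: [0.5118, 0.0705, 0.053]
orientation: [0.0, 0.707, 0.707, 0.0]
wrist_force: [-0.3, 0.4, 3.6]
finger_gap: 0.0359
grip_force: 30.8
```

>>> jog_arm([
  [[0,0,0,0,0,0,0],[0,0,0,0,0,0,0],[0,0,0,0,0,0,0],[0,0,0,0,0,0,0],[0,0,0,0,0,0,0],[0,0,0,0,0,0,0],[0,0,0,0,0,0,0],[0,0,-0.02,0,0,0,0],[0,0,-0.05,0,0,0,0],[0,0,-0.07,0,0,0,0],[0,0,-0.07,0,0,0,0],[0,0,-0.07,0,0,0,0],[0,0,-0.07,0,0,0,0],[0,0,-0.07,0,0,0,0],[0,0,-0.07,0,0,0,0],[0,0,-0.07,0,0,0,0],[0,0,0,0,0,0,0]],
], force=20)

```text
clock: 15.3
tcp_pos: [0.5133, 0.0705, 0.196]
orientation: [0.002, 0.707, 0.707, 0.002]
wrist_force: [0.2, 0.2, -0.6]
finger_gap: 0.0851
grip_force: 0.0
```

Run:
```python
from h import *
np.set_printoptions(precision=4,suppress=True)
c=cam('side'); s=env.get_state(); print(s['tcp_pos'],s['finger_gap'])
for t,z in [('lampholder',.012),('pivot',.096),('handle',.096)]:
  for d in spotter.landmark_of(t,'side'): print(t,d['uv'],d['conf'],plane(c,d['uv'],z))
p=c['pixels'].astype(int)
m=(p[...,0]>90)&(p[...,0]>2.2*p[...,1])&(p[...,0]>2.2*p[...,2])
n,l,st,ce=cv2.connectedComponentsWithStats(m.astype(np.uint8))
u=proj(c,[.4525,-.053,.096]); i=1+np.argmin(np.hypot(*(ce[1:]-u).T)); m=(l==i).astype(float); print(st[i],ce[i],u)
K=[(0,0,.074,.01),(0,0,.119,.01)]
print(fit([(c,m)],K,(.4525,-.053)))
im=cv2.resize(c['pixels'][130:260,140:290,::-1],None,fx=4,fy=4,interpolation=2); cv2.imwrite('pics/s3.png',im)
```

```text
[0.5126 0.0705 0.1944] 0.0851478490436188
lampholder [279.5, 325.8] 0.84 [ 0.487  -0.2822  0.012 ]
lampholder [243.5, 335.5] 0.69 [ 0.4192 -0.2665  0.012 ]
lampholder [209.9, 204.9] 0.67 [0.5088 0.0762 0.012 ]
pivot [233.0, 212.8] 0.8 [ 0.5105 -0.0514  0.096 ]
handle [207.5, 223.0] 0.47 [ 0.4508 -0.0526  0.096 ]
[204 213  10  22 167] [208.9401 224.1317] [208.3473 222.8458]
(array([ 0.4528, -0.0561]), np.float64(0.42777973464835034))
```

View pics/s3.png

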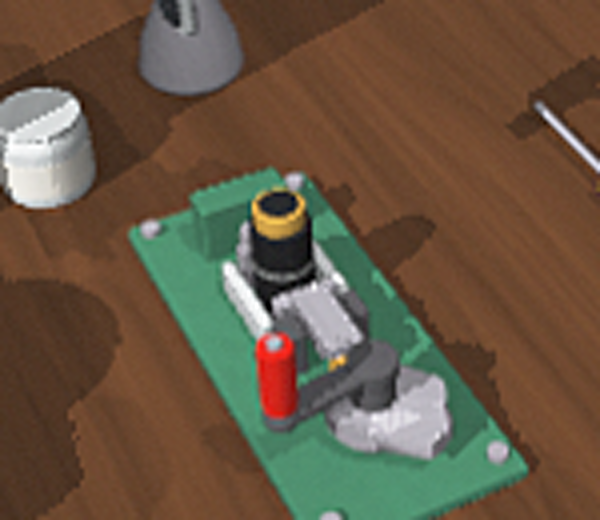

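The lampholder stands upright in the nest at about (280,240) in the crop. The knob is at (275,375), still at its start position. Moving to the knob.

>>> jog_arm([
  [[-0.05,-0.024,0,0,0,0,0],[-0.05,-0.024,0,0,0,0,0],[-0.05,-0.024,0,0,0,0,0],[-0.05,-0.024,0,0,0,0,0],[-0.05,-0.024,0,0,0,0,0],[-0.05,-0.024,0,0,0,0,0],[-0.05,-0.024,0,0,0,0,0],[-0.05,-0.024,0,0,0,0,0],[-0.05,-0.024,0,0,0,0,0],[-0.05,-0.024,0,0,0,0,0],[0,0,0.04,0,0,0,0],[0,0,0.04,0,0,0,0],[0,0,0,0,0,0,0],[0,0,0,0,0,0,0]],
], force=20)

```text
clock: 16.9
tcp_pos: [0.4511, -0.0539, 0.1718]
orientation: [-0.001, 0.707, 0.707, -0.0]
wrist_force: [-0.4, -0.5, 1.0]
finger_gap: 0.0856
grip_force: 0.0
```

>>> jog_arm([
  [[0,0.006,0.05,0,0,0,0],[0,0,0.06,0,0,0,0],[0,0,0.06,0,0,0,0],[0,0,0.06,0,0,0,0],[0,0,0.06,0,0,0,0],[0,0,0.05,0,0,0,0],[0,0,0.02,0,0,0,0],[0,0,0,0,0,0,0],[0,0,0,0,0,0,0]],
])

```text
clock: 17.8
tcp_pos: [0.4534, -0.0544, 0.083]
orientation: [0.0, 0.707, 0.707, 0.0]
wrist_force: [-0.3, 0.0, -0.5]
finger_gap: 0.0854
grip_force: 0.0
```

>>> jog_arm([
  [[0,0,0,0,0,0,255],[0,0,0,0,0,0,255],[0,0,0,0,0,0,255],[0,0,0,0,0,0,255],[0,0,0,0,0,0,255],[0,0,0,0,0,0,255],[0,0,0,0,0,0,255],[0,0,0,0,0,0,255],[0,0,0,0,0,0,255],[0,0,0,0,0,0,255],[0,0,0,0,0,0,255],[0,0,0,0,0,0,255]],
], force=20)

```text
clock: 19.0
tcp_pos: [0.4533, -0.0545, 0.0827]
orientation: [0.0, 0.707, 0.707, 0.0]
wrist_force: [1.3, 0.2, 3.7]
finger_gap: 0.0189
grip_force: 20.8
```

```bash
cat > tab.py <<'E'
import numpy as np,sys
px,py,th0,d,n,ex,ey=map(float,sys.argv[1:8]) # pivot, start angle deg, step rad, rows, initial tcp-correction
t=np.radians(th0)+d*np.arange(int(n)+1)
X=px+.06*np.cos(t);Y=py+.06*np.sin(t);X[0],Y[0]=(X[0]-ex,Y[0]-ey)
x=np.round(X/.25,4);y=np.round(Y/.25,4)
for i in range(int(n)): print(i+1,round(np.degrees(t[i+1]),1),'row',[round(y[i+1]-y[i],3),round(x[i+1]-x[i],3)],'->',X[i+1].round(4),Y[i+1].round(4))
E
python3 tab.py .512 -.045 189.5 .05 50 0 0
```

```text
1 192.4 row [np.float64(-0.012), np.float64(0.002)] -> 0.4534 -0.0578
2 195.2 row [np.float64(-0.012), np.float64(0.003)] -> 0.4541 -0.0608
3 198.1 row [np.float64(-0.012), np.float64(0.004)] -> 0.455 -0.0636
4 201.0 row [np.float64(-0.011), np.float64(0.004)] -> 0.456 -0.0665
5 203.8 row [np.float64(-0.011), np.float64(0.005)] -> 0.4571 -0.0692
6 206.7 row [np.float64(-0.011), np.float64(0.005)] -> 0.4584 -0.0719
7 209.6 row [np.float64(-0.011), np.float64(0.006)] -> 0.4598 -0.0746
8 212.4 row [np.float64(-0.01), np.float64(0.006)] -> 0.4614 -0.0772
9 215.3 row [np.float64(-0.01), np.float64(0.007)] -> 0.463 -0.0797
10 218.1 row [np.float64(-0.01), np.float64(0.007)] -> 0.4648 -0.0821
11 221.0 row [np.float64(-0.009), np.float64(0.008)] -> 0.4667 -0.0844
12 223.9 row [np.float64(-0.009), np.float64(0.008)] -> 0.4688 -0.0866
13 226.7 row [np.float64(-0.009), np.float64(0.008)] -> 0.4709 -0.0887
14 229.6 row [np.float64(-0.008), np.float64(0.009)] -> 0.4731 -0.0907
15 232.5 row [np.float64(-0.008), np.float64(0.009)] -> 0.4755 -0.0926
16 235.3 row [np.float64(-0.007), np.float64(0.01)
[... 1694 characters left out ...]
.0947
41 307.0 row [np.float64(0.007), np.float64(0.01)] -> 0.5481 -0.0929
42 309.8 row [np.float64(0.008), np.float64(0.009)] -> 0.5504 -0.0911
43 312.7 row [np.float64(0.008), np.float64(0.009)] -> 0.5527 -0.0891
44 315.6 row [np.float64(0.008), np.float64(0.009)] -> 0.5548 -0.087
45 318.4 row [np.float64(0.009), np.float64(0.008)] -> 0.5569 -0.0848
46 321.3 row [np.float64(0.009), np.float64(0.008)] -> 0.5588 -0.0825
47 324.1 row [np.float64(0.01), np.float64(0.007)] -> 0.5606 -0.0801
48 327.0 row [np.float64(0.01), np.float64(0.007)] -> 0.5623 -0.0777
49 329.9 row [np.float64(0.01), np.float64(0.006)] -> 0.5639 -0.0751
50 332.7 row [np.float64(0.011), np.float64(0.006)] -> 0.5653 -0.0725
```

>>> jog_arm([
  [[-0.012,0.002,0,0,0,0,255],[-0.012,0.003,0,0,0,0,255],[-0.012,0.004,0,0,0,0,255],[0,0,0,0,0,0,255]],
])

```text
clock: 19.4
tcp_pos: [0.4557, -0.0641, 0.0827]
orientation: [0.0, 0.707, 0.707, -0.0]
wrist_force: [1.4, 0.2, 5.9]
finger_gap: 0.0183
grip_force: 20.8
```

>>> jog_arm([
  [[-0.011,0.004,0,0,0,0,255],[-0.011,0.005,0,0,0,0,255],[-0.011,0.005,0,0,0,0,255],[-0.011,0.006,0,0,0,0,255],[0,0,0,0,0,0,255]],
])

```text
clock: 19.9
tcp_pos: [0.4606, -0.0751, 0.0827]
orientation: [0.0, 0.707, 0.707, 0.0]
wrist_force: [1.4, -0.5, 5.2]
finger_gap: 0.0186
grip_force: 20.8
```

>>> jog_arm([
  [[-0.01,0.006,0,0,0,0,255],[-0.01,0.007,0,0,0,0,255],[-0.01,0.007,0,0,0,0,255],[-0.009,0.008,0,0,0,0,255],[0,0,0,0,0,0,255]],
])

```text
clock: 20.4
tcp_pos: [0.4676, -0.0847, 0.0827]
orientation: [0.0, 0.707, 0.707, 0.0]
wrist_force: [1.6, 0.5, 5.5]
finger_gap: 0.0188
grip_force: 20.9
```

```bash
cat > chk.py <<'E'
from h import *
np.set_printoptions(precision=4,suppress=True)
s=env.get_state(); t=s['tcp_pos']; w=s['wrist_force']
a=np.arctan2(t[1]+.045,t[0]-.512); r=np.hypot(t[1]+.045,t[0]-.512)
print(t,'ang',np.degrees(a)%360,'r',r,'w',w,'tan',w[:2]@[-np.sin(a),np.cos(a)],'rad',w[:2]@[np.cos(a),np.sin(a)],'tq',s['ft_torque'])
E
python3 chk.py
python3 - <<'E'
from h import *
c=cam('side');cv2.imwrite('pics/s4.png',cv2.resize(c['pixels'][130:260,140:290,::-1],None,fx=4,fy=4,interpolation=2))
E
```

```text
[ 0.4676 -0.0847  0.0827] ang 221.78118645737283 r 0.05956934017819955 w [1.566  0.5306 5.455 ] tan 0.6477292371156732 rad -1.5212805920708572 tq [ 0.1417 -0.2506 -0.0188]
```

View pics/s4.png

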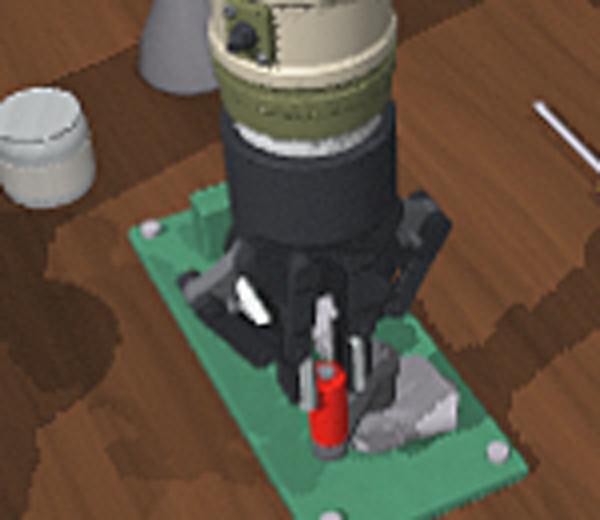

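The knob (328,405) is between the fingers and the crank has turned with it. I'll check how it sits in the pads.

```bash
cat >> chk.py <<'E'
c=cam('side');p=c['pixels'].astype(int)
m=(p[...,0]>90)&(p[...,0]>2.2*p[...,1])&(p[...,0]>2.2*p[...,2])
n,l,st,ce=cv2.connectedComponentsWithStats(m.astype(np.uint8))
u=proj(c,[*t[:2],.096]); i=1+np.argmin(np.hypot(*(ce[1:]-u).T)+1000*(st[1:,4]<40)); m=(l==i).astype(float)
x,f=fit([(c,m)],[(0,0,.074,.01),(0,0,.119,.01)],t[:2]); a=np.arctan2(x[1]+.0455,x[0]-.512)
print('knob',x,f,m.sum(),'ang',np.degrees(a)%360,'r',np.hypot(x[1]+.0455,x[0]-.512))
E
python3 chk.py
```

```text
[ 0.4676 -0.0847  0.0827] ang 221.783929355961 r 0.05956311772105303 w [1.3164 1.6311 5.5288] tan -0.3391294028622996 rad -2.0684389858279175 tq [ 0.1193 -0.2853  0.0157]
knob [ 0.4675 -0.0848] 0.6446210916799152 148.0 ang 221.44600405581986 r 0.059319318485207946
```

>>> jog_arm([
  [[-0.009,0.008,0,0,0,0,255],[-0.009,0.008,0,0,0,0,255],[-0.008,0.009,0,0,0,0,255],[0,0,0,0,0,0,255]],
])

```text
clock: 20.9
tcp_pos: [0.4739, -0.0909, 0.0827]
orientation: [0.0, 0.707, 0.707, 0.0]
wrist_force: [1.7, 1.8, 4.6]
finger_gap: 0.0186
grip_force: 20.9
```

>>> jog_arm([
  [[-0.008,0.009,0,0,0,0,255],[-0.007,0.01,0,0,0,0,255],[-0.007,0.01,0,0,0,0,255],[0,0,0,0,0,0,255]],
])

```text
clock: 21.3
tcp_pos: [0.4811, -0.0961, 0.0827]
orientation: [-0.0, 0.707, 0.707, 0.001]
wrist_force: [0.8, 2.3, 5.9]
finger_gap: 0.0187
grip_force: 20.9
```

```bash
python3 chk.py
```

```text
[ 0.4811 -0.0961  0.0827] ang 238.86482668086103 r 0.05969303163962003 w [0.7876 2.2531 5.8578] tan -0.4907996722107127 rad -2.3357494751379844 tq [ 0.5466 -0.3678  0.0268]
knob [ 0.4808 -0.0974] 0.7635491606714627 139.0 ang 239.0247876324135 r 0.060561423258005544
```

>>> jog_arm([
  [[-0.006,0.01,0,0,0,0,255],[-0.006,0.011,0,0,0,0,255],[0,0,0,0,0,0,255]],
])

```text
clock: 21.65
tcp_pos: [0.4863, -0.0989, 0.0827]
orientation: [-0.0, 0.707, 0.707, 0.001]
wrist_force: [1.7, 2.8, 5.2]
finger_gap: 0.0191
grip_force: 20.9
```

>>> jog_arm([
  [[-0.005,0.011,0,0,0,0,255],[-0.004,0.011,0,0,0,0,255],[0,0,0,0,0,0,255]],
])

```text
clock: 21.95
tcp_pos: [0.4916, -0.1012, 0.0827]
orientation: [-0.0, 0.707, 0.707, 0.0]
wrist_force: [0.6, 3.5, 6.2]
finger_gap: 0.0187
grip_force: 21.0
```

>>> jog_arm([
  [[-0.004,0.011,0,0,0,0,255],[-0.003,0.012,0,0,0,0,255],[0,0,0,0,0,0,255]],
])

```text
clock: 22.25
tcp_pos: [0.4971, -0.1029, 0.0827]
orientation: [-0.0, 0.707, 0.707, 0.0]
wrist_force: [0.6, 4.4, 6.1]
finger_gap: 0.0188
grip_force: 21.0
```

```bash
python3 chk.py
```

```text
[ 0.4971 -0.1029  0.0827] ang 255.6147366137244 r 0.059789007873593876 w [0.5874 4.4177 6.0614] tan -0.5285215327623913 rad -4.425090720910318 tq [ 0.5617 -0.0519  0.0005]
knob [ 0.4971 -0.103 ] 0.6847329276538202 145.0 ang 255.42218502737413 r 0.05937471427197969
```

>>> jog_arm([
  [[-0.001,0.012,0,0,0,0,255],[0,0.012,0,0,0,0,255],[0,0,0,0,0,0,255]],
])

```text
clock: 22.6
tcp_pos: [0.5028, -0.104, 0.0827]
orientation: [0.0, 0.707, 0.707, -0.001]
wrist_force: [-1.2, 0.1, 6.8]
finger_gap: 0.0189
grip_force: 21.0
```

>>> jog_arm([
  [[-0.001,0.012,0,0,0,0,255],[-0.001,0.012,0,0,0,0,255],[0,0,0,0,0,0,255]],
])

```text
clock: 22.9
tcp_pos: [0.5086, -0.1047, 0.0827]
orientation: [-0.0, 0.707, 0.707, -0.001]
wrist_force: [-1.2, -0.6, 7.3]
finger_gap: 0.0185
grip_force: 21.0
```

>>> jog_arm([
  [[0,0.012,0,0,0,0,255],[0,0.012,0,0,0,0,255],[0,0,0,0,0,0,255]],
])

```text
clock: 23.2
tcp_pos: [0.5144, -0.1048, 0.0827]
orientation: [-0.0, 0.708, 0.707, -0.001]
wrist_force: [-2.1, -0.6, 7.1]
finger_gap: 0.0188
grip_force: 21.1
```

```bash
python3 chk.py
```

```text
[ 0.5144 -0.1048  0.0827] ang 272.25917148902 r 0.05981430800162905 w [-2.0888 -0.6163  7.094 ] tan -2.1114389052537614 rad 0.5334397810599868 tq [-0.1132  0.4492 -0.0072]
knob [ 0.514  -0.1063] 0.6578834273435401 146.0 ang 271.8400701799992 r 0.06084900183172126
```

>>> jog_arm([
  [[0.001,0.012,0,0,0,0,255],[0.001,0.012,0,0,0,0,255],[0,0,0,0,0,0,255]],
])

```text
clock: 23.55
tcp_pos: [0.519, -0.1044, 0.0827]
orientation: [-0.001, 0.708, 0.707, -0.002]
wrist_force: [-6.7, -2.0, 10.8]
finger_gap: 0.019
grip_force: 21.3
```

>>> jog_arm([
  [[0.002,0.012,0,0,0,0,255],[0.002,0.012,0,0,0,0,255],[0,0,0,0,0,0,255]],
])

```text
clock: 23.85
tcp_pos: [0.5237, -0.1037, 0.0826]
orientation: [-0.001, 0.708, 0.706, -0.003]
wrist_force: [-9.4, -3.0, 12.6]
finger_gap: 0.0186
grip_force: 21.6
```

>>> jog_arm([
  [[0.003,0.012,0,0,0,0,255],[0.004,0.011,0,0,0,0,255],[0,0,0,0,0,0,255]],
])

```text
clock: 24.15
tcp_pos: [0.5314, -0.1018, 0.0827]
orientation: [-0.0, 0.708, 0.707, -0.002]
wrist_force: [-2.9, -1.7, 8.6]
finger_gap: 0.0184
grip_force: 21.1
```

```bash
python3 chk.py
```

```text
[ 0.5314 -0.1018  0.0827] ang 288.82808107149503 r 0.060018401464041554 w [-2.9108 -1.7101  8.6012] tan -3.3069480479730875 rad 0.679164646329712 tq [-0.2769  0.6657  0.0102]
knob [ 0.531  -0.1014] 0.8171231851519234 131.0 ang 288.8144506667296 r 0.05901960071789659
```

>>> jog_arm([
  [[0.004,0.011,0,0,0,0,255],[0,0,0,0,0,0,255],[0,0,0,0,0,0,255]],
])

```text
clock: 24.5
tcp_pos: [0.5347, -0.1006, 0.0827]
orientation: [-0.0, 0.708, 0.707, -0.001]
wrist_force: [-2.9, -0.6, 7.7]
finger_gap: 0.0191
grip_force: 21.1
```

```bash
python3 chk.py
```

```text
[ 0.5347 -0.1006  0.0827] ang 292.2568998125001 r 0.06005927095261045 w [-2.872  -0.6338  7.6739] tan -2.8981064404321604 rad -0.5012213785543704 tq [-0.1748  0.5149  0.0465]
knob [ 0.535  -0.1023] 0.7598838053740015 135.0 ang 292.0645234829857 r 0.06131292782399297
```

>>> jog_arm([
  [[0.005,0.011,0,0,0,0,255],[0.002,0.005,0,0,0,0,255],[0,0,0,0,0,0,255],[0,0,0,0,0,0,255]],
])

```text
clock: 24.95
tcp_pos: [0.5394, -0.0985, 0.0827]
orientation: [0.0, 0.707, 0.707, -0.0]
wrist_force: [-0.2, 1.0, 5.4]
finger_gap: 0.019
grip_force: 21.0
```

```bash
python3 chk.py
```

```text
[ 0.5394 -0.0985  0.0827] ang 297.1117410461645 r 0.060073840540302445 w [-0.2021  0.9707  5.3805] tan 0.26249146787266414 rad -0.9561662856816485 tq [ 0.0705  0.0483 -0.0581]
knob [ 0.5387 -0.0999] 0.6922556072788827 139.0 ang 296.12184391787144 r 0.060606643284924405
```

>>> jog_arm([
  [[0.005,0.01,0,0,0,0,255],[0,0,0,0,0,0,255],[0,0,0,0,0,0,255]],
])

```text
clock: 25.3
tcp_pos: [0.5417, -0.0973, 0.0827]
orientation: [-0.0, 0.707, 0.707, -0.001]
wrist_force: [-1.2, 0.1, 6.3]
finger_gap: 0.0186
grip_force: 21.0
```

```bash
python3 chk.py
```

```text
[ 0.5417 -0.0973  0.0827] ang 299.5951984473478 r 0.06010747886778465 w [-1.1621  0.1166  6.2865] tan -0.9529058395703973 rad -0.6753377318581606 tq [0.0763 0.2886 0.0009]
knob [ 0.5411 -0.0977] 0.7454175744371824 135.0 ang 299.15896603424824 r 0.05980455336295612
```

Load is below 2 N, so the follower is in the dwell. Releasing and backing off.

>>> jog_arm([
  [[0,0,0,0,0,0,0],[0,0,0,0,0,0,0],[0,0,0,0,0,0,0],[0,0,0,0,0,0,0],[0,0,0,0,0,0,0],[0,0,0,0,0,0,0],[0,0,0,0,0,0,0],[0,0,-0.03,0,0,0,0],[0,0,-0.06,0,0,0,0],[0,0,-0.07,0,0,0,0],[0,0,-0.07,0,0,0,0],[0,0,-0.07,0,0,0,0],[0,0,-0.07,0,0,0,0],[0,0,-0.07,0,0,0,0],[-0.06,-0.06,-0.02,0,0,0,0],[-0.08,-0.06,0,0,0,0,0],[-0.08,-0.06,0,0,0,0,0],[-0.08,-0.06,0,0,0,0,0],[-0.08,-0.06,0,0,0,0,0],[0,0,0,0,0,0,0]],
])

```text
clock: 27.35
tcp_pos: [0.4659, -0.1935, 0.1982]
orientation: [0.0, 0.708, 0.706, -0.0]
wrist_force: [-0.4, 0.2, -0.4]
finger_gap: 0.0856
grip_force: 0.0
```

>>> jog_arm([
  [[-0.08,-0.06,0,0,0,0,0],[-0.08,-0.06,0,0,0,0,0],[-0.08,-0.06,0,0,0,0,0],[-0.08,0,0,0,0,0,0],[0,0,0,0,0,0,0],[0,0,0,0,0,0,0]],
])

```text
clock: 27.95
tcp_pos: [0.4223, -0.2713, 0.1977]
orientation: [-0.0, 0.707, 0.707, 0.0]
wrist_force: [-0.7, -0.3, 0.4]
finger_gap: 0.0852
grip_force: 0.0
```

```bash
sed -i "s/^s=env.get_state.*/s=env.get_state(); w=s['wrist_force']; print(s['tcp_pos']); t=np.array([.541,-.098,.08])/" chk.py; python3 chk.py
python3 - <<'E'
from h import *
c=cam('top');d=cam('side')
a=cv2.resize(c['pixels'][185:265,185:305,::-1],None,fx=3.3,fy=3.3,interpolation=2)
b=cv2.resize(d['pixels'][140:250,160:270,::-1],None,fx=3.6,fy=3.6,interpolation=2)
h=max(a.shape[0],b.shape[0]); im=np.zeros((h,a.shape[1]+b.shape[1],3),np.uint8); im[:a.shape[0],:a.shape[1]]=a; im[:b.shape[0],a.shape[1]:]=b
cv2.imwrite('pics/f.png',im); print(im.shape)
E
```

```text
[ 0.4223 -0.2713  0.1977]
[ 0.541 -0.098  0.08 ] ang 298.68614757373945 r 0.060415229867972875 w [-0.7431 -0.2843  0.3506] tan -0.7883966574409961 rad -0.10729757890485202 tq [-0.0474 -0.0187 -0.065 ]
(396, 792, 3)Traceback (most recent call last):
  File "chk.py", line 9, in <module>
    u=proj(c,[*t[:2],.096]); i=1+np.argmin(np.hypot(*(ce[1:]-u).T)+1000*(st[1:,4]<40)); m=(l==i).astype(float)
                                 ~~~~~~~~~^^^^^^^^^^^^^^^^^^^^^^^^^^^^^^^^^^^^^^^^^^^^
    return _wrapfunc(a, 'argmin', axis=axis, out=out, **kwds)
    return bound(*args, **kwds)
ValueError: attempt to get argmin of an empty sequence
```

View pics/f.png

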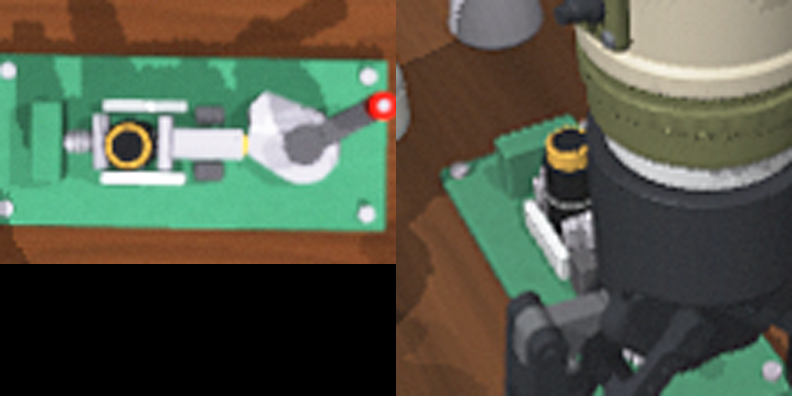

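The top crop shows the lampholder upright between jaw (158) and anvil (107), a gap of about 38 mm, so it is clamped. The knob is at (382,105), about 298°, where I left it. The arm is clear of everything.

```bash
python3 -c "
from workcell import ticket
print(ticket.hand_in())"
```

```text
the job is handed in; nothing more can be done
None
```

The lampholder stands upright and clamped in the nest, the crank stayed in the dwell after release, and the job was handed in at about 28 s; I did not recheck the spotlight, tin and screwdriver in a last full picture.

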